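Index the plate to its detent and hold the hardness probe on the marked ring

TASK

Turn the disc of the small indexing table by its upright handle post, anticlockwise seen from above, until its long index line meets the pointer and the disc clicks into its detent. Then lift the spring-tipped probe out of its stand and hold its tip inside the ring marked on the sloping steel plate, square to the plate's face and pressed lightly so that the spring tip is about half way in; finish while still holding it there. Leave the loose weld sample and the hex nut alone, and never push hard on the plate.

Things in the scene. Friction and masses are not known exactly. Their poses are not given: they have to be found in the camera images.
- hub (a point): centre of the small indexing table, on its vertical axis, level with the disc's top (32 mm above the table). Grey round base, 212 mm wide, bolted down, carrying a steel disc 200 mm wide. The point's -x axis points to the steel pointer on the base's front edge. A detent housing with a black knob stands at the left edge, 75 degrees anticlockwise of +x, out to 152 mm from the axis, 37 mm high
- index_disc (a joint): angle of the disc, rad, growing anticlockwise from above. 0 = in its detent, the long dark index line at the pointer; starts at -1.3 to -0.75. Friction 0.12 N m. A spring ball drops between two lugs at 0: passing the first lug (about -0.12 to -0.06) takes about 7 N at the handle, then the disc clicks in and stays within 0.02. End stops at -1.5 and 0.35
- handle (a point): middle of the dark upright handle post on the disc: round, 14 mm diameter, its free length 36 to 80 mm above the table; this point is 60 mm above the table and 87 mm from the disc's axis. In the detent it stands 0.6 rad clockwise of the hub's +x direction
- spot (a point): centre of the dark ring (20 mm wide, dot in its middle) marked on the top face of the steel plate on the disc, on the plate's long middle line 20 mm from its centre. z = outward normal of the face, y along the plate's long side. The face slopes 20 degrees, in the detent down toward the pointer. The disc's axis passes under the plate's middle; highest edge about 70 mm above the table
- plate: the sloping steel plate itself, 50 x 100 x 6 mm, origin at the centre of its underside, z = normal of its face, fixed to the disc
- probe_grip (a point): centre of the probe's grey square grip, 24 x 24 mm, 45 mm tall; z = the probe's axis, away from the tip, x and y square to the grip's flats. The probe (115 mm tall plus tip, 0.15 kg) stands tip down in its stand, this point 107.5 mm above the table. Below: 21 mm round barrel, with a 33 mm collar that rests on the stand 47.5 mm below this point. Lift 60 mm straight up to clear the stand
- probe_tip (a point): end of the probe's spring tip (round, 7 mm diameter), on the probe's axis, 102.5 mm below the grip's centre while not pressed; z axis along the probe's axis, away from the tip
- tip_rod (a joint): how far the spring tip is pressed in, m: 0 = out, 0.008 = fully in (hard stop). Spring 0.7 N per mm with 1.4 N preload: 4.2 N at half way (0.004)
- probe: the whole probe; origin on its axis at the lower end of the barrel, 92.5 mm below the grip's centre, z up along its axis
- stand: aluminium block 66 x 66 x 60 mm, bolted down, with the 25 mm hole in which the probe stands; origin at the centre of its underside. To its right, beyond the table's edge, the fixed pipe positioner's bar overhangs: keep the wrist clear of it
- t_joint: loose welded T sample, 45 x 80 x 40 mm, right rear of the stand; origin under its centre. Leave alone
- hex_nut: loose hex nut, 26 x 29 x 13 mm, lying near the front of the table, between stand and indexing table; origin under its centre. Leave alone

How it is judged (in metres and radians):
On the way, in this order (a step that is already met when the one before it is completed fails the run):
1. the disc is clicked into its detent while the probe still stands in its stand (value of joint index_disc between -0.05 and 0.05 rad and height (world z) of probe_grip below 0.12 m), for 0.3 s.
2. the probe is lifted out of its stand in the fingers (height (world z) of probe_grip above 0.15 m and contact force between the fingers and probe above 2 N), for 0.1 s.
At the end, for the whole second after the job is handed in: Through the last second the fingers hold the probe still with its tip within 7 mm of the ring's centre, its axis within 8 degrees of the plate's normal, the spring tip pressed in 1.5 to 6.5 mm (contact force 1.2 to 9 N), the probe clear of its stand, and the disc within 0.05 rad of its detent (value of joint index_disc between -0.05 and 0.05 rad and distance between probe_tip and spot below 0.007 m and angle between the z axis of probe_tip and the z axis of spot, either way round below 0.14 rad and value of joint tip_rod between 0.0015 and 0.0065 m and contact force between probe and plate between 1.2 and 9 N and contact force between the fingers and probe above 2 N and contact force between probe and stand below 0.2 N and linear speed of probe below 0.02 m/s); the arm keeps its last pose, push and grip.
It fails at once if the probe is pushed hard on the plate (over 20 N) (contact force between probe and plate above 20 N).
It fails at once if the T sample is disturbed (over 20 mm) (distance of t_joint from where it was at the start of the episode above 0.02 m).
It fails at once if the hex nut is disturbed (over 20 mm) (distance of hex_nut from where it was at the start of the episode above 0.02 m).
It also fails if it takes over 51 s, if anything falls off the work surface, if the arm or the gripper's body presses on something with over 40 N, if the wrist force passes 120 N, or if a joint passes its speed limit or range.

ROBOT

A 6-joint arm with a two-finger parallel gripper is mounted at the origin on a cart in front of the work surface, level with it; the furniture and walls round the work are solid. World frame = base frame: x ahead of the robot, y to its left, z up, the work surface at z = 0. Lengths are in mm, angles in degrees, forces in N, time in s.
With the tool pointing down it reaches from about 350 to 975 mm from the base axis. Payload 17.4 kg.
Tool frame: the origin (TCP) lies on the mounting face of the last link; the fingertips stand 173 mm ahead of it and the grasp point (between the pads) lies ctrl.tcp_to_grasp ahead of it (ctrl.tcp_to_grasp is the distance from the TCP to the grasp point, in mm); x points along the fingers, y is the direction in which the jaws open and shut, and the axes are right-handed (so a half turn about x gives the same grasp; the last joint's range is limited). The gripper opens to 85 mm and grips with 20 to 120 N. Pads are 22 mm wide; open, the fingers measure 114 mm over their backs; the gripper's body (76 mm by 85 mm) begins 54 mm behind the grasp point. The pads swing forward as they close: fully open they stand 13 mm farther back than shut.
Start: joints at [63.552, 6.646, 82.598, -0, 90.757, -2.166], TCP at [277.587, 615.288, 404.703] pointing down, gripper open.
Joint ranges: [-162.19, 162.19], [-47.58, 125.68], [4.15, 143.07], [-65.23, 245.23], [0.69, 171.88], [-170.13, 170.13]. Speed limits (degrees/s): [108.29, 108.29, 127.2, 180, 180, 180].

INTERFACE

Orientations are given as [roll, pitch, yaw] about the fixed x, y, z axes, in that order (R = Rz(yaw) Ry(pitch) Rx(roll)).
In Python, from workcell import state, capture, get_calibration, order, ctrl gives the robot as it stands.
- The arm moves only by the shell command python3 -m pendant 'ROWS' [OPENING] [FORCE]. ROWS is JSON, one flat list of numbers, 6 for each row, row after row: the shift along the tool's x, y, z scaled (see below), then the turn, a rotation vector about the tool's x, y, z scaled (see below). A call has 1 to 5 rows; each row is the pose to reach, as a shift and turn from the pose commanded when the call began, along the tool's axes at that moment, turning the shorter way round; what a row does not reach only later rows make up. The controller multiplies each number of a shift by 500 mm and each number of a turn by 360 degrees. A row lasts 1/8 s, in which the tool goes at most 62.5 mm and 10.7 degrees, less where a joint would pass 70% of its speed; a pose out of reach is approached as far as the arm can. A call with a number of a shift or a turn outside -1 to 1 is refused whole. A call with a gripper value outside its range is refused whole. OPENING is the closure, from 0 (fully open) to 1 (shut), set as the call begins (- or left out, the last holds). The fingers move at their own pace and stop on an object; FORCE is the grip in N (left out, the last holds). Time passes only in rows, so rows that repeat a pose let the fingers close. It gives the time, the measured TCP pose, the force and the opening at its end, in the units of the state.
- state(): the state, without advancing time (a new reading comes with each control period).
- capture(name): name is "scene" or "top"; returns the picture (400x640x3 uint8, red, green, blue); there is no depth.
- get_calibration(name): a dict with "K" (3x3 intrinsics, pixels), "world_from_camera" (4x4, takes a point from camera to world coordinates). Camera axes: x right, y down, z forward; pixel columns grow to the right and rows downward; lengths in mm; the calibration is good to about 2 mm. A picture is of the moment at which its call begins. get_calibration takes no time and is no camera call.
- order.close_job(): hands the job in, once; it reports no verdict.
The state is a dict: "clock": time; "joint_pos": joint angles; "qd": joint speeds; "effort": joint torques, N m; "position": TCP position; "ee_rot": TCP orientation; "wrist_force": force on the tool from outside, world axes, zero at the start; "ft_torque": the same for the moment, N m; "grip_width": opening from 0.0 (shut) to 1.0 (fully open).
Only numpy, scipy, OpenCV 4.12 (cv2) and the standard library are available. Lean on these libraries where they do the work, as an engineer would, in place of code of your own. Each camera call takes 0.05 s, during which the arm holds its last target.

## Working session

There is one attempt and no reset: what is moved stays moved. The work goes in short steps, Python scripts to look and compute and a shell command to move; the robot and the scene stay as the last step left them, time stands still between calls to the robot, and variables do not carry over. Pictures are saved under pics/ and viewed, and the job is handed in when it is done.

```bash
ls; mkdir -p pics; python3 - <<'E'
from workcell import state,capture,get_calibration,ctrl
import cv2,numpy as np
print(state()); print(ctrl.tcp_to_grasp)
for n in("scene","top"):
    im=capture(n); cv2.imwrite(f"pics/{n}0.png",im[:,:,::-1]); c=get_calibration(n); print(n,np.round(c["K"],2).tolist(),np.round(c["world_from_camera"],4).tolist())
E
```

```text
pics
{'clock': 0.0, 'joint_pos': array([ 6.35521165e+01,  6.67420703e+00,  8.26371330e+01, -1.84952892e-04,
        9.07556536e+01, -2.16454632e+00]), 'qd': array([-0.13013425,  0.09011324,  0.02977798,  0.00162167,  0.00449951,
       -0.00812303]), 'effort': array([-2.40044457e-03, -7.31998587e+01, -6.32489848e+01, -1.28710562e-04,
        6.28747599e-03,  7.64824244e-05]), 'position': array([277.59178911, 615.28673631, 403.94604865]), 'ee_rot': array([ -92.00637867,   89.93300608, -116.28971817]), 'wrist_force': array([-0.36274707,  0.69330956,  0.23989545]), 'ft_torque': array([-0.0257155 , -0.04024183, -0.04304035]), 'grip_width': 0.9986670052371514}
154.70000000000002
scene [[430.16, 0.0, 323.63], [0.0, 430.16, 199.04], [0.0, 0.0, 1.0]] [[0.832, -0.2032, 0.5162, 50.7975], [-0.5543, -0.34, 0.7597, -727.1535], [0.0211, -0.9182, -0.3956, 422.0696], [0.0, 0.0, 0.0, 1.0]]
top [[391.9, 0.0, 317.4], [0.0, 391.9, 207.33], [0.0, 0.0, 1.0]] [[0.0266, -0.9798, 0.1982, 349.5336], [-0.9996, -0.0255, 0.0083, -89.3694], [-0.0031, -0.1983, -0.9801, 927.0803], [0.0, 0.0, 0.0, 1.0]]
```

View pics/scene0.png

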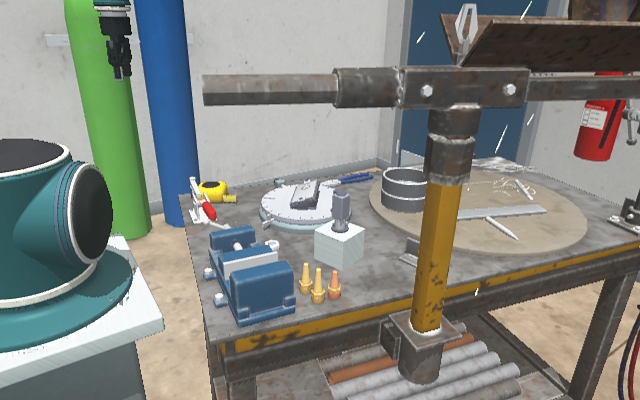

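View pics/top0.png

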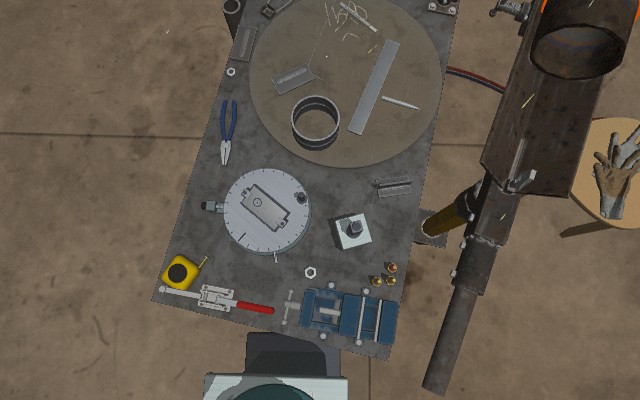

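```bash
python3 - <<'E'
import cv2
t=cv2.imread("pics/top0.png"); s=cv2.imread("pics/scene0.png")
cv2.imwrite("pics/t1.png",cv2.resize(t[155:285,190:390],None,fx=4,fy=4,interpolation=cv2.INTER_CUBIC))
cv2.imwrite("pics/s1.png",cv2.resize(s[165:275,245:405],None,fx=5,fy=5,interpolation=cv2.INTER_CUBIC))
E
```

```text
(no output)
```

View pics/t1.png

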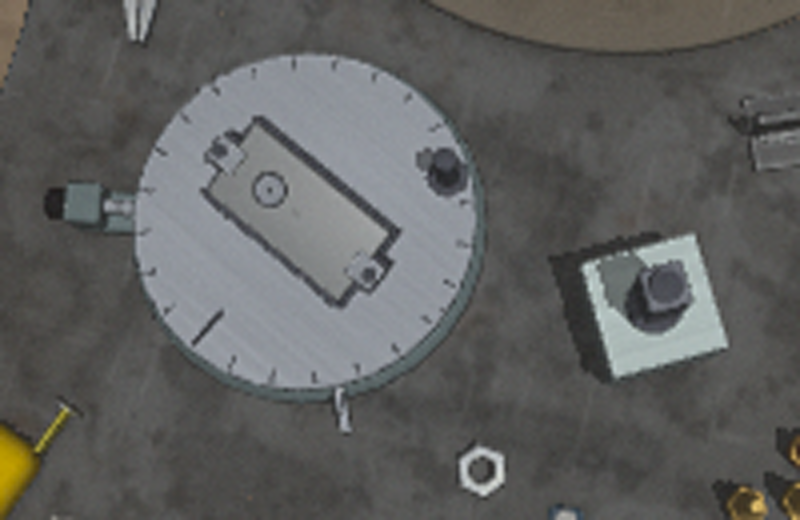

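View pics/s1.png

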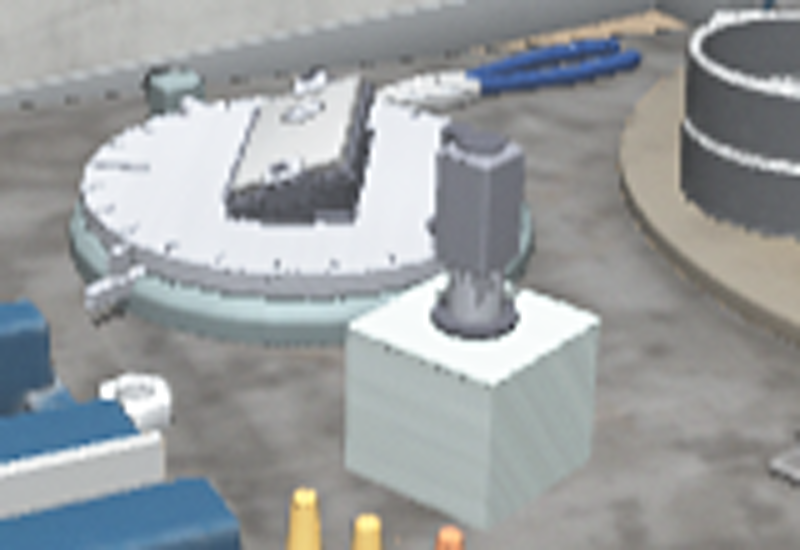

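```bash
cat > h.py <<'E'
import cv2,numpy as np
from workcell import state,capture,get_calibration,ctrl
def ray(n,p):
    c=get_calibration(n);T=np.array(c["world_from_camera"]);d=T[:3,:3]@np.linalg.solve(c["K"],[p[0],p[1],1.]);return T[:3,3],d
def onz(n,p,z):
    o,d=ray(n,p);return o+d*(z-o[2])/d[2]
def proj(n,P):
    c=get_calibration(n);T=np.array(c["world_from_camera"]);q=T[:3,:3].T@(np.array(P,float)-T[:3,3]);q=np.array(c["K"])@q;return q[:2]/q[2]
def tri(ps):
    A=np.zeros((3,3));b=np.zeros(3)
    for n,p in ps:
        o,d=ray(n,p);d=d/np.linalg.norm(d);M=np.eye(3)-np.outer(d,d);A+=M;b+=M@o
    return np.linalg.solve(A,b)
t1=lambda u,v:((u+.5)/4-.5+190,(v+.5)/4-.5+155)
s1=lambda u,v:((u+.5)/5-.5+245,(v+.5)/5-.5+165)
E
python3 - <<'E'
from h import *
t=cv2.imread("pics/top0.png")
hsv=cv2.cvtColor(t,cv2.COLOR_BGR2HSV)
m=((hsv[...,2]>125)&(hsv[...,1]<40)).astype(np.uint8)*255
m[:, :190]=0;m[:,320:]=0;m[:155]=0;m[253:]=0
m=cv2.morphologyEx(m,cv2.MORPH_OPEN,np.ones((5,5)))
c=max(cv2.findContours(m,cv2.RETR_EXTERNAL,cv2.CHAIN_APPROX_NONE)[0],key=cv2.contourArea)
h=cv2.convexHull(c)
pts=np.array([onz("top",p,32)[:2] for p in h[:,0,:].astype(float)],np.float32)
print(cv2.fitEllipse(h),cv2.fitEllipse(pts),cv2.minEnclosingCircle(pts))
hub=np.array(cv2.fitEllipse(pts)[0])
def a(p):return np.degrees(np.arctan2(p[1]-hub[1],p[0]-hub[0])),np.hypot(*(p[:2]-hub))
print("pointer",a(onz("top",t1(346,430),32)), a(onz("top",t1(338,390),32)))
print("line",[a(onz("top",t1(*q),32)) for q in((223,312),(193,344))])
print("handle",onz("top",t1(447,158),80),a(onz("top",t1(447,158),80)))
print("knob", a(onz("top",t1(85,203),37)))
print("ring", a(onz("top",t1(269,189),55)))
g=onz("top",t1(666,283),130);print("grip top",g)
print("stand corners",[onz("top",t1(*q),60)[:2].round() for q in((580,266),(696,234),(728,347),(612,381))])
print("grip edge?")
print("stand z corners tri",tri([("top",t1(728,347)),("scene",s1(600,322))]),tri([("top",t1(612,381)),("scene",s1(491,384))]),tri([("top",t1(580,266)),("scene",s1(347,325))]))
print("nut",onz("top",t1(482,470),13))
g2=tri([("top",t1(666,283)),("scene",s1(482,140))]);print(g2)
for P in (g,):print(proj("scene",P),s1(482,140))
E
```

```text
((265.7147521972656, 209.89857482910156), (82.26078033447266, 85.45564270019531), 65.18498992919922) ((523.3955688476562, 38.436729431152344), (196.5247802734375, 197.77374267578125), 13.278393745422363) ((523.50537109375, 38.51099395751953), 98.97281646728516)
pointer (np.float64(-166.16192966337013), np.float64(125.63703274201515)) (np.float64(-166.2144475632692), np.float64(102.47741386059238))
line [(np.float64(142.16694978271138), np.float64(71.60832438668899)), (np.float64(141.5295940924644), np.float64(96.37131815433573))]
handle [549.8019309 -45.8105706  80.       ] (np.float64(-72.59699125859518), np.float64(88.28875080592276))
knob (np.float64(88.0534000363126), np.float64(127.16909951676726))
ring (np.float64(56.91565744139151), np.float64(21.192236021025227))
grip top [ 474.949     -163.1804935  130.       ]
stand corners [array([ 494., -121.]), array([ 514., -186.]), array([ 451., -204.]), array([ 430., -140.])]
grip edge?
stand z corners tri [ 464.09639062 -212.65449331   81.52363168] [ 453.89560327 -155.79637041   33.79154562] [ 476.49523518 -111.09686254   39.17901191]
nut [381.74803964 -68.9179632   13.        ]
[ 473.34898735 -162.18239361  131.97420333]
[342.85643075 193.50587395] (341.0, 192.6)
```

```bash
cat >> h.py <<'E'
from scipy.spatial.transform import Rotation as Ro
def plan(g,yaw,axis=(0,0,-1),st=None,flip=True):
    """g: wanted grasp point; yaw deg of jaw dir (mod 180); axis: finger direction. prints row"""
    s=st or state();R0=Ro.from_euler('xyz',s["ee_rot"],degrees=True).as_matrix();p0=s["position"]
    x=np.array(axis,float);x/=np.linalg.norm(x)
    best=None
    for k in((0,180) if flip else (0,)):
        y=np.array([np.cos(np.radians(yaw+k)),np.sin(np.radians(yaw+k)),0]);y-=x*(x@y);y/=np.linalg.norm(y)
        R1=np.c_[x,y,np.cross(x,y)]
        rv=Ro.from_matrix(R0.T@R1).as_rotvec(degrees=True)
        if best is None or np.linalg.norm(rv)<np.linalg.norm(best[0]):best=(rv,R1)
    rv,R1=best
    p1=np.array(g)-R1[:,0]*ctrl.tcp_to_grasp
    d=R0.T@(p1-p0)
    print("row",np.round(np.r_[d/500,rv/360],4).tolist(),"mm",d.round(1),"deg",rv.round(1))
def now():
    s=state();R=Ro.from_euler('xyz',s["ee_rot"],degrees=True).as_matrix()
    print("t",round(s["clock"],2),"grasp",(s["position"]+R[:,0]*ctrl.tcp_to_grasp).round(1),"x",R[:,0].round(3),"jaw",np.degrees(np.arctan2(R[1,1],R[0,1])).round(1),"F",s["wrist_force"].round(1),"w",round(s["grip_width"],3),"q",s["joint_pos"].round(0))
E
python3 - <<'E'
from h import *
now()
plan((549.4,-44.6,249),17.4)
E
python3 - <<'E'
import cv2
t=cv2.imread("pics/top0.png")
cv2.imwrite("pics/t2.png",cv2.resize(t[205:255,325:380],None,fx=10,fy=10,interpolation=cv2.INTER_NEAREST))
E
```

```text
t 0.1 grasp [277.5 615.1 249.3] x [-0.    -0.001 -1.   ] jaw 65.7 F [-0.2  0.   0.1] w 1.001 q [64.  7. 83. -0. 91. -2.]
row [0.0017, -0.9795, 1.0382, 0.1342, 0.0001, 0.0002] mm [   0.8 -489.7  519.1] deg [48.3  0.   0.1]
```

View pics/t2.png

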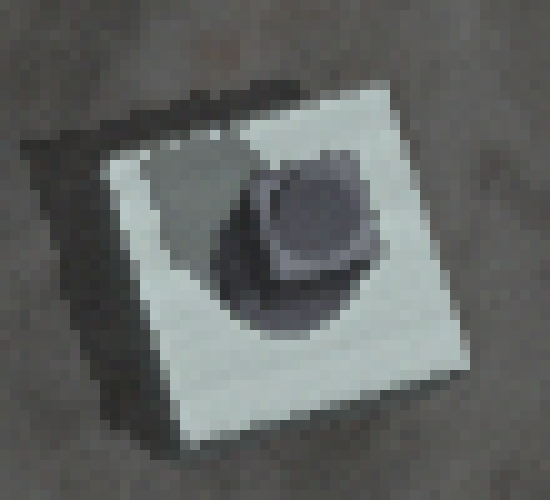

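```bash
python3 -m pendant '[0,-0.97,1,0.134,0,0, 0,-0.97,1,0.134,0,0, 0,-0.97,1,0.134,0,0, 0,-0.97,1,0.134,0,0, 0,-0.97,1,0.134,0,0]' 0.3
python3 -c "
from h import *
now();plan((549.4,-44.6,150),17.4)"
```

```text
clock: 0.72
position: [392.8, 322.8, 404.5]
ee_rot: [0.5, 90.0, -72.2]
wrist_force: [0.0, -0.4, -0.2]
grip_width: 0.699
t 0.72 grasp [392.8 322.8 249.8] x [ 0. -0. -1.] jaw 17.2 F [ 0.  -0.4 -0.2] w 0.699 q [ 37. -14. 103.  -0.  92.  19.]
row [0.1997, 0.0814, 0.7946, -0.0004, 0.0, -0.0] mm [ 99.8  40.7 397.3] deg [-0.2  0.  -0. ]
```

```bash
python3 -m pendant '[0.15,0.08,0.79,0,0,0, 0.15,0.08,0.79,0,0,0, 0.15,0.08,0.79,0,0,0, 0.15,0.08,0.79,0,0,0, 0.15,0.08,0.79,0,0,0]' 0.5
python3 -m pendant '[0,0,0.19,0,0,0, 0,0,0.19,0,0,0, 0,0,0.19,0,0,0]'
python3 -c "
from h import *
now();plan((549.4,-44.6,62),17.4)
cv2.imwrite('pics/t3.png',cv2.resize(capture('top')[130:280,190:390,::-1],None,fx=4,fy=4,interpolation=cv2.INTER_CUBIC))
cv2.imwrite('pics/s3.png',capture('scene')[:,:,::-1])"
```

```text
clock: 1.35
position: [514.1, 40.6, 346.3]
ee_rot: [88.1, 90.0, 15.5]
wrist_force: [0.9, 0.8, -0.2]
grip_width: 0.497
clock: 1.72
position: [542.7, -50.0, 346.1]
ee_rot: [-103.9, 89.9, -176.6]
wrist_force: [0.2, 0.9, -0.9]
grip_width: 0.501
t 1.73 grasp [542.5 -50.  191.4] x [-0.001 -0.    -1.   ] jaw 17.3 F [ 0.2  0.9 -0.9] w 0.501 q [ -8.  -8. 103.  -0.  86. -25.]
row [0.2588, 0.0163, -0.0062, -0.0002, -0.0, 0.0002] mm [129.4   8.1  -3.1] deg [-0.1 -0.   0.1]
```

View pics/s3.png

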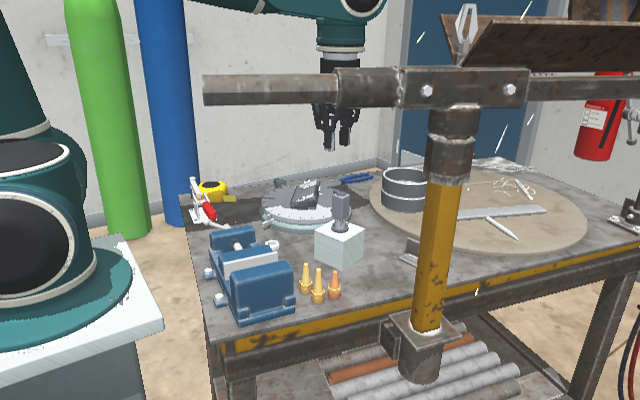

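```bash
python3 -m pendant '[0.1,0.016,-0.006,0,0,0, 0.16,0.016,-0.006,0,0,0, 0.2,0.016,-0.006,0,0,0, 0.22,0.016,-0.006,0,0,0]'
python3 -c "
from h import *
now();plan((549.4,-44.6,62),17.4)
cv2.imwrite('pics/t4.png',cv2.resize(capture('top')[130:280,190:390,::-1],None,fx=4,fy=4,interpolation=cv2.INTER_CUBIC))
cv2.imwrite('pics/s4.png',cv2.resize(capture('scene')[100:250,245:405,::-1],None,fx=4,fy=4))"
```

```text
clock: 2.33
position: [549.0, -42.1, 236.1]
ee_rot: [-121.9, 90.0, 165.6]
wrist_force: [-0.1, 0.3, -0.4]
grip_width: 0.496
t 2.33 grasp [548.9 -42.1  81.4] x [-0.  0. -1.] jaw 17.5 F [-0.1  0.3 -0.4] w 0.496 q [ -7.  -3. 109.   0.  75. -25.]
row [0.0389, -0.0007, 0.005, 0.0004, -0.0, 0.0001] mm [19.4 -0.4  2.5] deg [ 0.1 -0.   0. ]
```

View pics/s4.png

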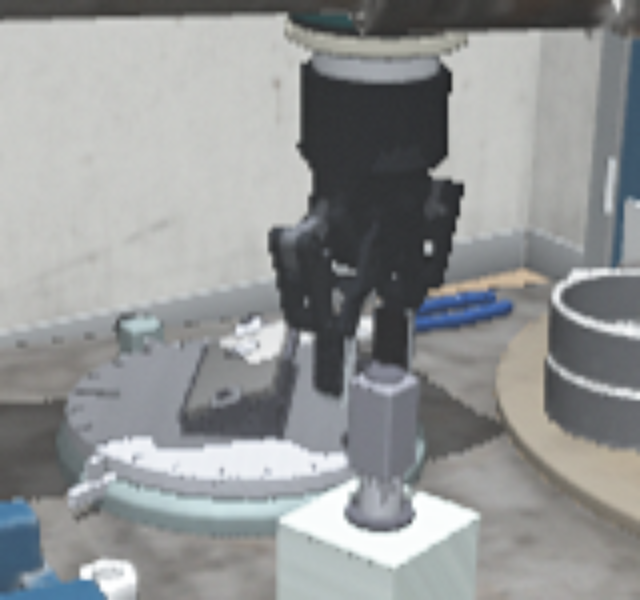

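View pics/t4.png

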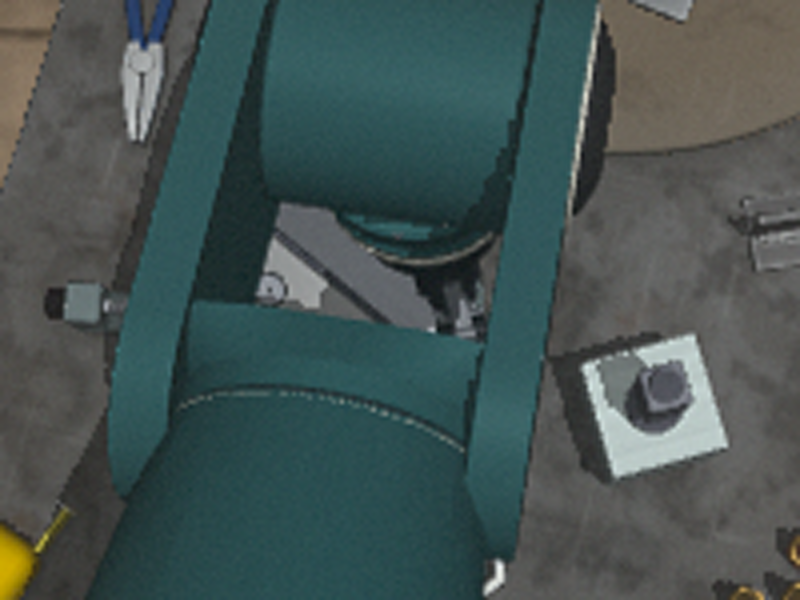

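```bash
python3 -m pendant '[0.036,0,0.005,0,0,0, 0.036,0,0.005,0,0,0, 0.036,0,0.005,0,0,0, 0.036,0,0.005,0,0,0]' 0.72 20
python3 - <<'E'
from h import *
now()
hub=np.array([523.4,38.4])
for a in (-59.6,-46.6,-33.6,-24,-20.6):
    lead=4 # deg-ish lead for slack
    al=np.radians(a); p=hub+87*np.array([np.cos(al),np.sin(al)])
    plan((*p,63),a+90)
E
```

```text
clock: 2.92
position: [550.0, -45.2, 219.2]
ee_rot: [65.5, 90.0, -7.0]
wrist_force: [0.7, -0.5, 0.1]
grip_width: 0.278
t 2.92 grasp [550.1 -45.2  64.5] x [ 0.001 -0.    -1.   ] jaw 17.5 F [ 0.7 -0.5  0.1] w 0.278 q [ -7.  -2. 109.   0.  73. -25.]
row [0.003, 0.0384, -0.0058, -0.0359, 0.0001, -0.0001] mm [ 1.5 19.2 -2.9] deg [-12.9   0.   -0. ]
row [0.003, 0.0755, -0.0189, -0.072, 0.0001, -0.0001] mm [ 1.5 37.8 -9.4] deg [-25.9   0.   -0. ]
row [0.003, 0.1088, -0.04, -0.1081, 0.0001, -0.0001] mm [  1.5  54.4 -20. ] deg [-38.9   0.   -0. ]
row [0.003, 0.1298, -0.0601, -0.1348, 0.0001, -0.0001] mm [  1.5  64.9 -30.1] deg [-48.5   0.   -0. ]
row [0.003, 0.1364, -0.0681, -0.1442, 0.0001, -0.0001] mm [  1.5  68.2 -34. ] deg [-51.9   0.   -0. ]
```

```bash
python3 -m pendant '[0.002,0.019,-0.002,-0.018,0,0, 0.003,0.038,-0.006,-0.036,0,0, 0.003,0.057,-0.012,-0.054,0,0, 0.003,0.075,-0.019,-0.072,0,0, 0.003,0.075,-0.019,-0.072,0,0]'
python3 - <<'E'
from h import *
now()
hub=np.array([523.4,38.4])
for a in (-40,-33.6,-27,-24,-20.6):
    al=np.radians(a); p=hub+87*np.array([np.cos(al),np.sin(al)])
    plan((*p,63),a+90)
E
```

```text
clock: 3.55
position: [583.0, -24.6, 217.4]
ee_rot: [46.5, 90.0, -0.1]
wrist_force: [-0.9, -0.2, 0.8]
grip_width: 0.279
t 3.55 grasp [583.1 -24.6  62.7] x [ 0. -0. -1.] jaw 43.4 F [-0.9 -0.2  0.8] w 0.279 q [ -5.   2. 105.   0.  73. -48.]
row [-0.0005, 0.0199, -0.0007, -0.0184, 0.0, -0.0] mm [-0.3  9.9 -0.3] deg [-6.6  0.  -0. ]
row [-0.0005, 0.039, -0.004, -0.0361, 0.0, -0.0] mm [-0.3 19.5 -2. ] deg [-13.   0.  -0.]
row [-0.0005, 0.0583, -0.0096, -0.0545, 0.0, -0.0] mm [-0.3 29.1 -4.8] deg [-19.6   0.   -0. ]
row [-0.0005, 0.0668, -0.0129, -0.0628, 0.0, -0.0] mm [-0.2 33.4 -6.4] deg [-22.6   0.   -0. ]
row [-0.0005, 0.0762, -0.0171, -0.0723, 0.0001, -0.0] mm [-0.2 38.1 -8.6] deg [-26.   0.  -0.]
```

```bash
python3 -m pendant '[0,0.02,-0.001,-0.018,0,0, 0,0.039,-0.004,-0.036,0,0, 0,0.058,-0.01,-0.054,0,0, 0,0.058,-0.01,-0.054,0,0]'
python3 - <<'E'
from h import *
now()
hub=np.array([523.4,38.4])
for a in (-24,-22,-20.6,-19,-17.6,-16):
    al=np.radians(a); p=hub+87*np.array([np.cos(al),np.sin(al)])
    plan((*p,63),a+90)
cv2.imwrite('pics/t5.png',cv2.resize(capture('top')[130:280,190:390,::-1],None,fx=4,fy=4,interpolation=cv2.INTER_CUBIC))
cv2.imwrite('pics/s5.png',cv2.resize(capture('scene')[120:250,245:405,::-1],None,fx=4,fy=4))
E
```

```text
clock: 4.05
position: [600.4, -1.2, 217.3]
ee_rot: [29.8, 90.0, 2.5]
wrist_force: [0.7, -0.5, -0.9]
grip_width: 0.279
t 4.05 grasp [600.4  -1.2  62.6] x [ 0.  0. -1.] jaw 62.7 F [ 0.7 -0.5 -0.9] w 0.279 q [ -3.   4. 103.   0.  73. -65.]
row [-0.0007, 0.0097, 0.0006, -0.0092, 0.0, -0.0] mm [-0.4  4.9  0.3] deg [-3.3  0.  -0. ]
row [-0.0007, 0.0158, 0.0002, -0.0147, 0.0, -0.0] mm [-0.4  7.9  0.1] deg [-5.3  0.  -0. ]
row [-0.0007, 0.02, -0.0003, -0.0186, 0.0, -0.0] mm [-0.4 10.  -0.1] deg [-6.7  0.  -0. ]
row [-0.0007, 0.0248, -0.0009, -0.0231, 0.0, -0.0] mm [-0.4 12.4 -0.5] deg [-8.3  0.  -0. ]
row [-0.0007, 0.029, -0.0016, -0.027, 0.0, -0.0] mm [-0.4 14.5 -0.8] deg [-9.7  0.  -0. ]
row [-0.0007, 0.0338, -0.0025, -0.0314, 0.0, -0.0] mm [-0.4 16.9 -1.2] deg [-11.3   0.   -0. ]
```

View pics/s5.png

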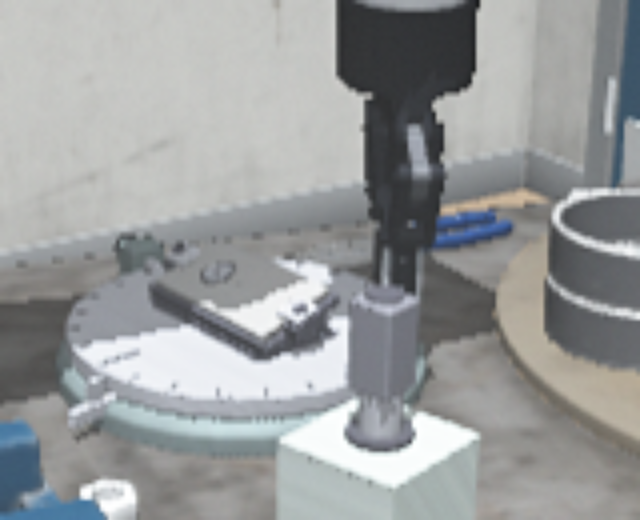

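View pics/t5.png

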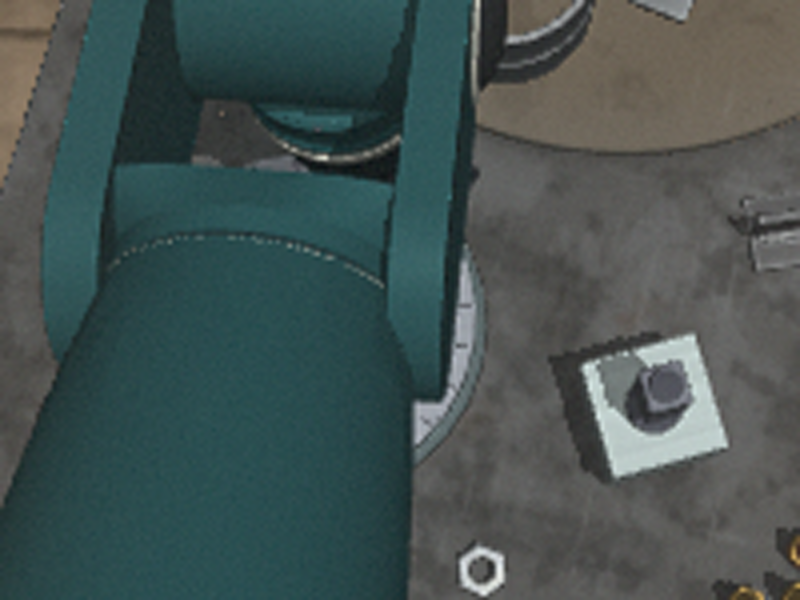

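```bash
python3 -m pendant '[0,0.006,0,-0.006,0,0, 0,0.01,0,-0.01,0,0]'
python3 -m pendant '[0,0.005,0,-0.004,0,0, 0,0.005,0,-0.004,0,0]'
python3 -m pendant '[0,0.005,-0.001,-0.004,0,0, 0,0.005,-0.001,-0.004,0,0]'
python3 - <<'E'
from h import *
now()
hub=np.array([523.4,38.4])
def a(p):return np.degrees(np.arctan2(p[1]-hub[1],p[0]-hub[0]))
print(a(onz("scene",(245+108/4,120+357/4),32)),a(onz("scene",(245+138/4,120+350/4),32)))
cv2.imwrite('pics/s6.png',cv2.resize(capture('scene')[150:250,245:405,::-1],None,fx=5,fy=5,interpolation=cv2.INTER_CUBIC))
E
```

```text
clock: 4.4
position: [602.6, 3.0, 217.2]
ee_rot: [-114.4, 90.0, -137.9]
wrist_force: [-7.0, -7.7, 3.6]
grip_width: 0.279
clock: 4.65
position: [603.7, 5.5, 217.2]
ee_rot: [72.8, 90.0, 50.7]
wrist_force: [0.7, 1.3, -0.6]
grip_width: 0.278
clock: 4.9
position: [604.2, 8.2, 217.2]
ee_rot: [82.2, 90.0, 61.5]
wrist_force: [0.1, -0.8, 0.2]
grip_width: 0.282
t 4.9 grasp [604.3   8.3  62.5] x [ 0.  0. -1.] jaw 69.4 F [ 0.1 -0.8  0.2] w 0.282 q [ -2.   4. 103.   0.  73. -71.]
-176.44862995271083 -175.34709893438256
```

View pics/s6.png

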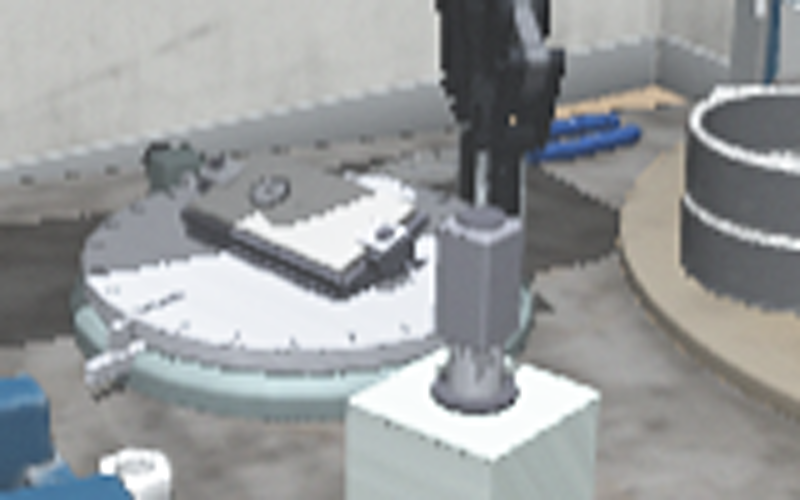

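```bash
python3 - <<'E'
from h import *
hub=np.array([523.4,38.4])
def a(p):return np.degrees(np.arctan2(p[1]-hub[1],p[0]-hub[0])).round(1),np.hypot(*(p[:2]-hub)).round(1)
f=lambda u,v:((u+.5)/5-.5+245,(v+.5)/5-.5+150)
for p in((138,307),(185,293)):print(a(onz("scene",f(*p),32)))
for p in((125,325),(92,385)):print(a(onz("scene",f(*p),32)), a(onz("scene",f(*p),20)))
E
```

```text
(np.float64(-171.7), np.float64(95.2))
(np.float64(-170.7), np.float64(71.0))
(np.float64(-165.9), np.float64(110.4)) (np.float64(-177.5), np.float64(95.9))
(np.float64(-154.1), np.float64(159.6)) (np.float64(-160.1), np.float64(141.9))
```

```bash
python3 -m pendant '[0,0.004,0,-0.004,0,0, 0,0.004,0,-0.004,0,0]'
python3 -m pendant '[0,0.003,0,-0.003,0,0, 0,0.003,0,-0.003,0,0]'
python3 - <<'E'
from h import *
now()
cv2.imwrite('pics/s7.png',cv2.resize(capture('scene')[150:250,245:405,::-1],None,fx=5,fy=5,interpolation=cv2.INTER_CUBIC))
E
```

```text
clock: 5.2
position: [604.9, 10.1, 217.2]
ee_rot: [106.2, 90.0, 87.0]
wrist_force: [-0.0, 0.9, -0.7]
grip_width: 0.273
clock: 5.45
position: [605.4, 11.4, 217.2]
ee_rot: [78.4, 90.0, 60.2]
wrist_force: [0.4, -0.8, -1.0]
grip_width: 0.279
t 5.45 grasp [605.4  11.4  62.5] x [ 0.  0. -1.] jaw 71.9 F [ 0.4 -0.8 -1. ] w 0.279 q [ -1.   5. 103.   0.  73. -73.]
```

View pics/s7.png

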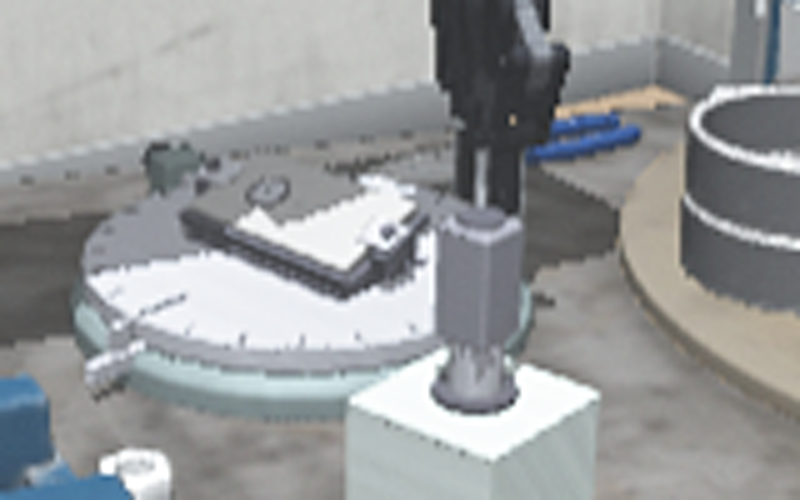

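```bash
python3 - <<'E'
from h import *
hub=np.array([523.4,38.4])
def a(p):return np.degrees(np.arctan2(p[1]-hub[1],p[0]-hub[0])).round(1),np.hypot(*(p[:2]-hub)).round(1)
f=lambda u,v:((u+.5)/5-.5+245,(v+.5)/5-.5+150)
for p in((138,313),(186,295)):print(a(onz("scene",f(*p),32)))
for r in (72,95):
    for d in(-166.2,-168,-171): 
        q=proj("scene",(*(hub+r*np.array([np.cos(np.radians(d)),np.sin(np.radians(d))])),32)); print(r,d,(q-[245,150])*5)
E
```

```text
(np.float64(-168.8), np.float64(98.8))
(np.float64(-169.2), np.float64(72.0))
72 -166.2 [189.64327803 295.63262951]
72 -168 [186.16237823 294.06291264]
72 -171 [180.66361342 291.35493943]
95 -166.2 [149.61621262 311.55455761]
95 -168 [145.02845511 309.41655961]
95 -171 [137.80429514 305.73320482]
```

```bash
python3 -m pendant '[0,-0.005,0,0,0,0, -0.05,-0.005,0,0,0,0, -0.1,-0.005,0,0,0,0, -0.2,-0.005,0,0,0,0]' 0.6
python3 - <<'E'
from h import *
now()
plan((420,-150,240),102.5); plan((480,-300,240),102.5)
cv2.imwrite('pics/t8.png',cv2.resize(capture('top')[130:280,190:390,::-1],None,fx=4,fy=4,interpolation=cv2.INTER_CUBIC))
E
```

```text
clock: 6.0
position: [604.2, 8.7, 316.4]
ee_rot: [-163.5, 89.8, 178.4]
wrist_force: [0.2, -0.4, 0.1]
grip_width: 0.399
t 6.0 grasp [603.7   8.8 161.7] x [-0.003  0.    -1.   ] jaw 71.8 F [ 0.2 -0.4  0.1] w 0.399 q [ -2.   0.  98.   0.  82. -73.]
row [-0.1554, -0.4167, -0.2515, -0.0852, -0.0005, 0.0] mm [ -77.7 -208.3 -125.7] deg [-30.7  -0.2   0. ]
row [-0.1558, -0.6643, -0.0439, -0.0852, -0.0005, 0.0] mm [ -77.9 -332.2  -21.9] deg [-30.7  -0.2   0. ]
```

View pics/t8.png

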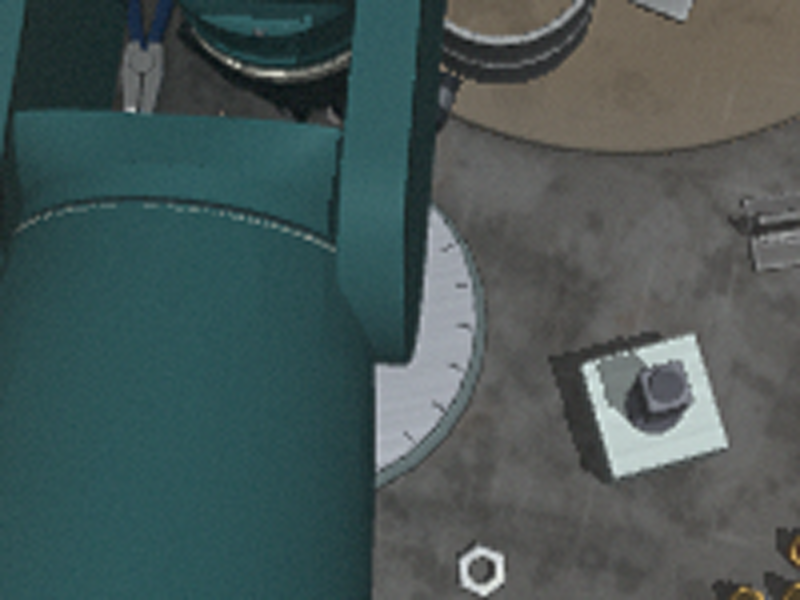

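```bash
python3 - <<'E'
from h import *
print("bar end",tri([("scene",(204,90)),("top",(436,388))]))
print("bar coll",tri([("scene",(338,88)),("top",(468,292))]))
plan((475,-163,220),102.5);plan((475,-163,220),12.5)
E
```

```text
bar end [ 212.66435368 -255.37013829  341.93301021]
bar coll [ 349.41910654 -308.51006964  342.12553724]
row [-0.1006, -0.4073, -0.1394, -0.0852, 0.001, -0.0] mm [ -50.3 -203.6  -69.7] deg [-30.7   0.4  -0. ]
row [-0.1006, -0.4073, -0.1394, 0.1648, 0.0007, -0.0008] mm [ -50.3 -203.6  -69.7] deg [59.3  0.3 -0.3]
```

```bash
python3 -m pendant '[-0.08,-0.1,-0.03,0.03,0,0, -0.1,-0.2,-0.07,0.06,0,0, -0.1,-0.3,-0.1,0.09,0,0, -0.1,-0.407,-0.139,0.12,0,0, -0.1,-0.407,-0.139,0.15,0,0]' 0.2
python3 -m pendant '[0,0,0,0.015,0,0, 0,0,0,0.015,0,0]'
python3 - <<'E'
from h import *
now()
plan((475,-163,220),12.5)
im=capture('top');cv2.imwrite('pics/t9r.png',im[:,:,::-1])
cv2.imwrite('pics/t9.png',cv2.resize(im[155:285,190:390,::-1],None,fx=4,fy=4,interpolation=cv2.INTER_CUBIC))
im=capture('scene');cv2.imwrite('pics/s9r.png',im[:,:,::-1])
cv2.imwrite('pics/s9.png',cv2.resize(im[50:250,245:405,::-1],None,fx=3,fy=3,interpolation=cv2.INTER_CUBIC))
E
```

```text
clock: 6.68
position: [473.2, -165.1, 367.5]
ee_rot: [27.6, 89.9, -44.8]
wrist_force: [-0.2, 0.7, -0.3]
grip_width: 0.8
clock: 6.92
position: [475.0, -163.0, 367.2]
ee_rot: [58.9, 90.0, -18.4]
wrist_force: [0.7, -0.0, 0.1]
grip_width: 0.804
t 6.92 grasp [ 475.  -163.   212.5] x [ 0. -0. -1.] jaw 12.7 F [ 0.7 -0.   0.1] w 0.804 q [-22. -15. 106.   0.  88. -35.]
row [-0.015, 0.0001, 0.0001, 0.0007, 0.0, -0.0] mm [-7.5  0.   0.1] deg [ 0.2  0.  -0. ]
```

View pics/t9.png

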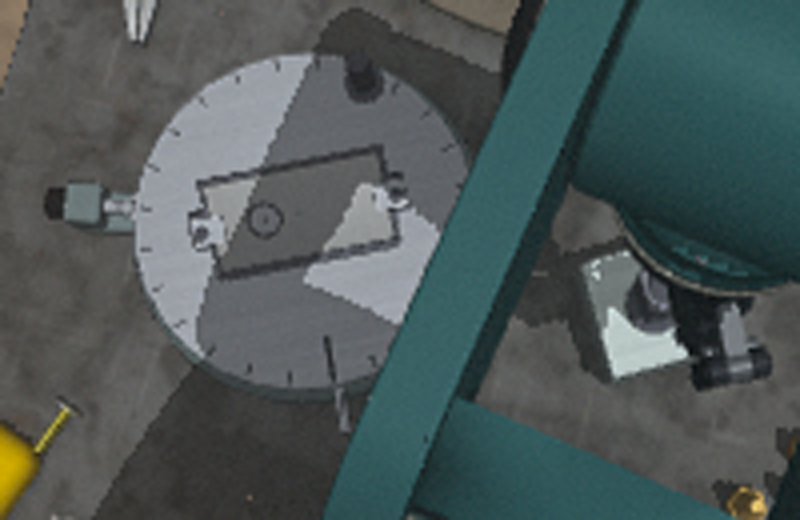

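View pics/s9.png

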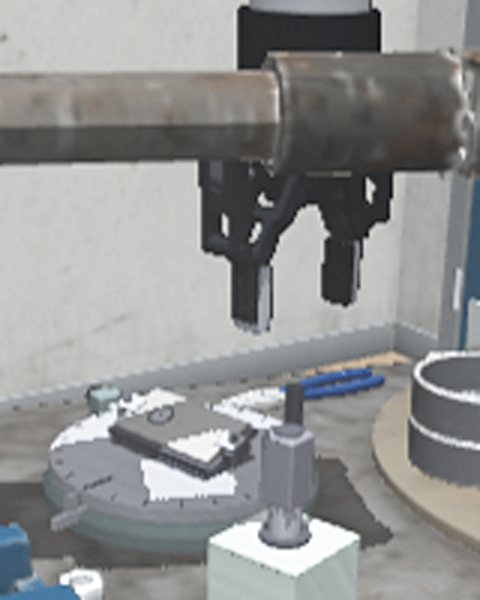

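```bash
python3 - <<'E'
from h import *
hub=np.array([523.4,38.4])
def a(p):return np.degrees(np.arctan2(p[1]-hub[1],p[0]-hub[0])).round(1),np.hypot(*(p[:2]-hub)).round(1)
for q in((326,338),(336,381)):print("line",a(onz("top",t1(*q),32)))
print("pointer",a(onz("top",t1(345,430),32)), a(onz("top",t1(338,390),32)))
print("handle",a(onz("top",t1(362,66),80)))
c=[onz("top",t1(*q),61)[:2] for q in((201,183),(381,147),(398,240),(221,277))]
print([x.round() for x in c], np.degrees(np.arctan2(*(c[0]-c[1])[::-1])),np.degrees(np.arctan2(*(c[3]-c[2])[::-1])))
for z in(58,61,64):print(z,onz("top",t1(265,220),z))
# hsv ring refine
for n,r,box in(("top","pics/t9r.png",(200,250,240,270)),("scene","pics/s9r.png",(175,200,285,310))):
    im=cv2.imread(r);cv2.imwrite("pics/z_%s.png"%n,cv2.resize(im[195:225,240:275] if n=="top" else im[175:200,285:315],None,fx=16,fy=16,interpolation=cv2.INTER_NEAREST))
E
```

```text
line (np.float64(-167.1), np.float64(71.8))
line (np.float64(-166.3), np.float64(97.2))
pointer (np.float64(-166.4), np.float64(125.5)) (np.float64(-166.2), np.float64(102.5))
handle (np.float64(-23.9), np.float64(85.6))
[array([536.,  94.]), array([560.,  -7.]), array([506., -19.]), array([483.,  79.])] 103.14490164046371 103.52232040710184
58 [516.35917124  56.92725317  58.        ]
61 [515.78330177  56.42224827  61.        ]
64 [515.2074323   55.91724337  64.        ]
```

View pics/z_top.png

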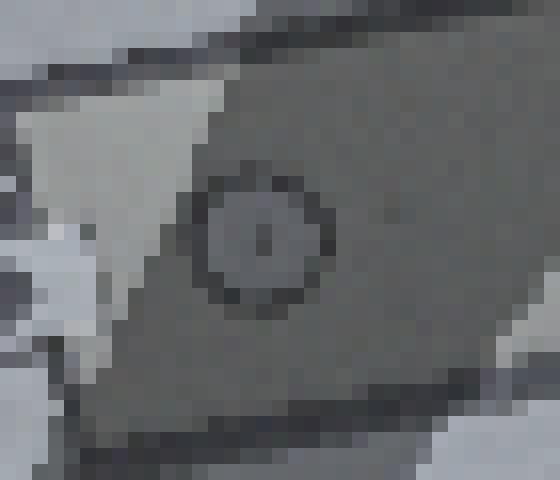

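View pics/z_scene.png

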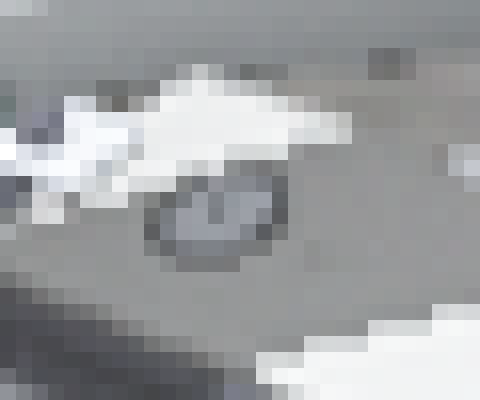

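```bash
python3 - <<'E'
from h import *
print(tri([("top",(256.0,209.5)),("scene",(297.9,187.5))]), proj("scene",(516.1,56.7,61.3)))
E
python3 -m pendant '[0.06,0,0,0,0,0, 0.12,0,0,0,0,0, 0.18,0,0,0,0,0, 0.21,0,0,0,0,0, 0.21,0,0,0,0,0]' 0.2
python3 -c "
from h import *
now();plan((474.5,-163,107.5),12.5)
cv2.imwrite('pics/s10.png',cv2.resize(capture('scene')[100:280,245:425,::-1],None,fx=3,fy=3,interpolation=cv2.INTER_CUBIC))"
```

```text
[514.93461252  57.67604254  57.51138441] [299.44649928 185.90659801]
clock: 7.65
position: [475.1, -162.7, 261.7]
ee_rot: [-123.1, 89.9, 159.7]
wrist_force: [0.7, -0.4, 0.0]
grip_width: 0.8
t 7.65 grasp [ 474.9 -162.6  107. ] x [-0.001  0.    -1.   ] jaw 12.8 F [ 0.7 -0.4  0. ] w 0.8 q [-22. -11. 113.  -0.  78. -35.]
row [-0.001, -0.0014, 0.0003, 0.0008, -0.0001, 0.0002] mm [-0.5 -0.7  0.2] deg [ 0.3 -0.   0.1]
```

View pics/s10.png

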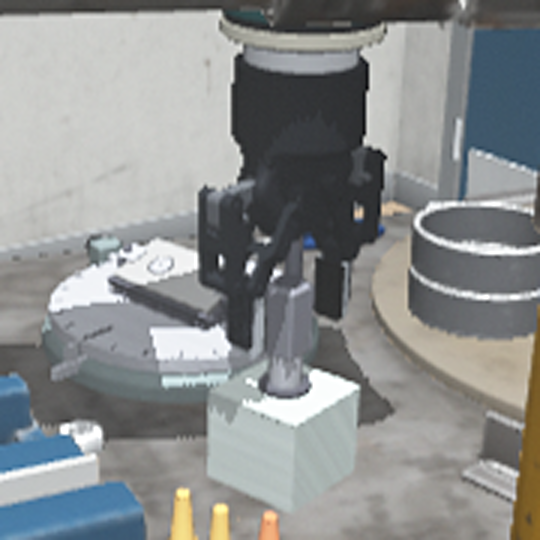

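```bash
python3 -m pendant '[0,0,0,0,0,0, 0,0,0,0,0,0, 0,0,0,0,0,0, 0,0,0,0,0,0, 0,0,0,0,0,0]' 1 50
python3 -m pendant '[0,0,0,0,0,0, 0,0,0,0,0,0]'
python3 -c "
from h import *
now()"
```

```text
clock: 8.32
position: [475.0, -162.9, 262.9]
ee_rot: [-20.2, 90.0, -97.5]
wrist_force: [-4.6, -0.7, 5.6]
grip_width: 0.275
clock: 8.57
position: [475.0, -162.9, 262.9]
ee_rot: [-19.8, 90.0, -97.0]
wrist_force: [-3.8, -0.2, 5.3]
grip_width: 0.273
t 8.57 grasp [ 475.  -163.   108.2] x [-0.    -0.001 -1.   ] jaw 12.7 F [-3.8 -0.2  5.3] w 0.273 q [-22. -11. 113.  -0.  78. -35.]
```

```bash
python3 -m pendant '[-0.03,0,0,0,0,0, -0.08,0,0,0,0,0, -0.14,0,0,0,0,0, -0.2,0,0,0,0,0, -0.2,0,0,0,0,0]'
python3 - <<'E'
from h import *
now()
im=capture('scene');cv2.imwrite('pics/s11.png',cv2.resize(im[60:260,245:405,::-1],None,fx=3,fy=3,interpolation=cv2.INTER_CUBIC))
E
```

```text
clock: 9.2
position: [475.3, -162.8, 365.3]
ee_rot: [56.2, 89.7, -21.0]
wrist_force: [0.5, -0.2, -2.2]
grip_width: 0.279
t 9.2 grasp [ 475.9 -163.   210.6] x [ 0.004 -0.002 -1.   ] jaw 12.7 F [ 0.5 -0.2 -2.2] w 0.279 q [-22. -15. 106.   0.  88. -35.]
```

View pics/s11.png

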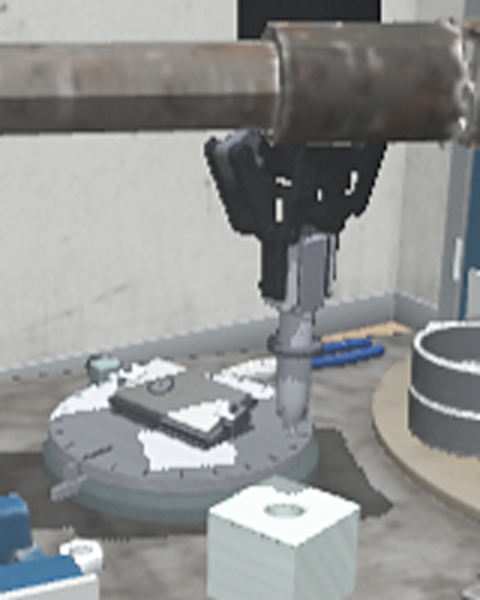

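```bash
cat >> h.py <<'E'
S=np.array([516.1,57.,61.4]);_a=np.radians(13.6);_t=np.radians(20)
n=np.array([-np.sin(_t)*np.cos(_a),-np.sin(_t)*np.sin(_a),np.cos(_t)])
E
python3 - <<'E'
from h import *
print(proj("scene",(476.3,-163.2,107.5)),(245+97.2,60+143.8))
plan(S+n*(103.2+40),13,-n)
print(S+n*143.2)
E
```

```text
[342.98514075 204.92932882] (342.2, 203.8)
row [0.0435, -0.027, -0.4076, -0.0006, 0.0009, 0.0553] mm [  21.7  -13.5 -203.8] deg [-0.2  0.3 19.9]
[468.49598953  45.48337782 195.9639833 ]
```

```bash
python3 -m pendant '[0,0,-0.08,0,0,0.005, 0.01,-0.01,-0.17,0,0,0.02, 0.02,-0.02,-0.26,0,0,0.035, 0.035,-0.025,-0.34,0,0,0.05, 0.0435,-0.027,-0.4076,-0.0006,0.0009,0.0553]'
python3 -m pendant '[0,0,0,0,0,0, 0,0,0,0,0,0]'
python3 - <<'E'
from h import *
now();plan(S+n*(103.2+40),13,-n)
im=capture('scene');cv2.imwrite('pics/s12.png',cv2.resize(im[60:260,245:405,::-1],None,fx=3,fy=3,interpolation=cv2.INTER_CUBIC))
im=capture('top');cv2.imwrite('pics/t12.png',cv2.resize(im[130:280,190:390,::-1],None,fx=4,fy=4,interpolation=cv2.INTER_CUBIC))
E
```

```text
clock: 9.88
position: [416.1, 34.2, 338.9]
ee_rot: [91.0, 70.0, 13.9]
wrist_force: [0.2, 0.8, -1.5]
grip_width: 0.275
clock: 10.12
position: [417.1, 32.8, 339.9]
ee_rot: [90.8, 70.2, 13.8]
wrist_force: [0.3, -0.5, -1.9]
grip_width: 0.27
t 10.12 grasp [468.1  45.3 194.4] x [ 0.33   0.081 -0.941] jaw 12.9 F [ 0.3 -0.5 -1.9] w 0.27 q [ -0. -32. 122.   5.  71. -14.]
row [-0.0027, 0.0011, -0.0004, -0.0, -0.0002, 0.0004] mm [-1.4  0.5 -0.2] deg [-0.  -0.1  0.2]
```

View pics/s12.png

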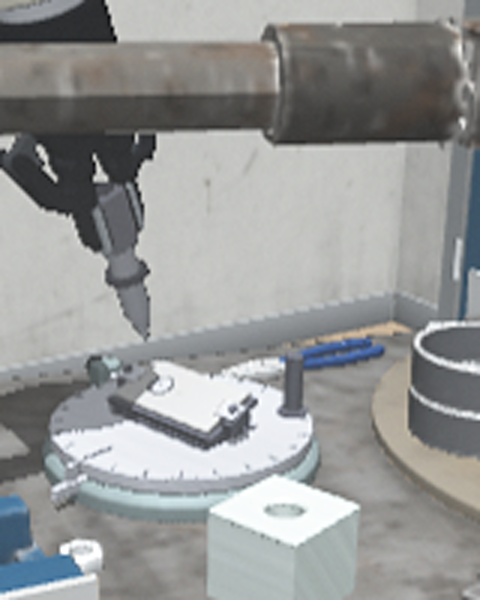

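View pics/t12.png

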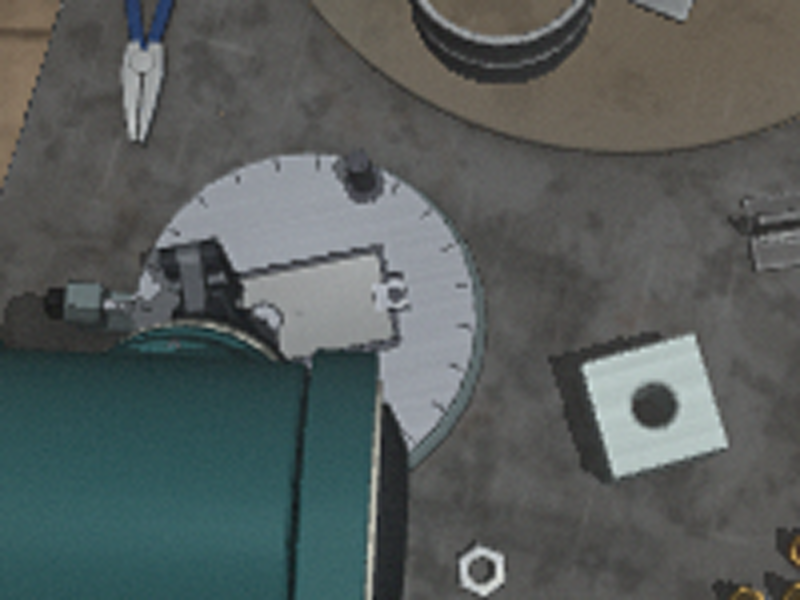

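```bash
python3 - <<'E'
from h import *
print(onz("top",t1(655,304),60))
s=state();R=Ro.from_euler('xyz',s["ee_rot"],degrees=True).as_matrix();tip=s["position"]+R[:,0]*(ctrl.tcp_to_grasp+103.2)
print(tip,proj("scene",tip),proj("scene",S+n*38.6), proj("scene",S))
im=capture('scene');cv2.imwrite('pics/z12.png',cv2.resize(im[150:200,270:320,::-1],None,fx=12,fy=12,interpolation=cv2.INTER_NEAREST))
E
```

```text
[ 473.96691917 -163.61750077   60.        ]
[502.39728221  53.16842372  97.56288877] [294.92425997 172.36255699] [295.09888336 172.15308494] [299.37897766 185.82391819]
```

View pics/z12.png

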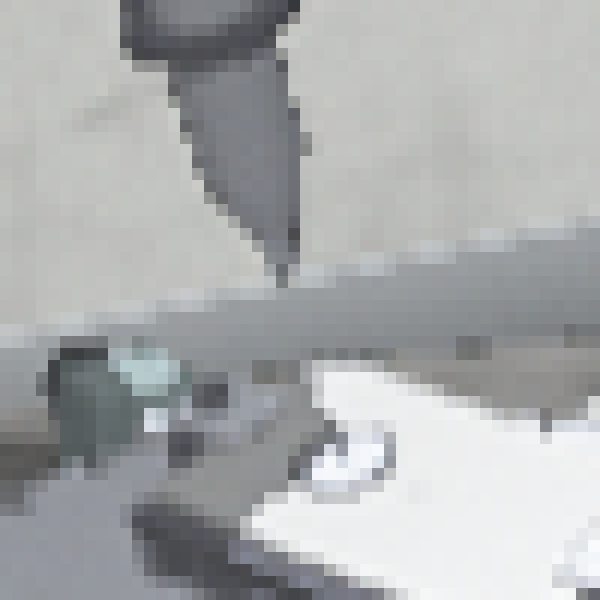

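```bash
python3 -m pendant '[0.02,0.001,0,0,0,0, 0.04,0.001,0,0,0,0, 0.056,0.001,0,0,0,0, 0.066,0.001,0,0,0,0, 0.066,0.001,0,0,0,0]'
python3 - <<'E'
from h import *
now();plan(S+n*(103.2),13,-n)
im=capture('scene');cv2.imwrite('pics/z13.png',cv2.resize(im[150:200,270:320,::-1],None,fx=12,fy=12,interpolation=cv2.INTER_NEAREST))
for i in range(4):print(state()["wrist_force"]@n,state()["wrist_force"])
E
```

```text
clock: 10.9
position: [428.5, 35.8, 309.1]
ee_rot: [90.9, 70.1, 13.8]
wrist_force: [0.1, -0.3, -1.6]
grip_width: 0.275
t 10.9 grasp [479.5  48.4 163.6] x [ 0.33   0.081 -0.94 ] jaw 12.9 F [ 0.1 -0.3 -1.6] w 0.275 q [  0. -29. 123.   5.  67. -14.]
row [0.0115, -0.0, 0.0001, -0.0001, -0.0002, 0.0004] mm [ 5.7 -0.   0.1] deg [-0.  -0.1  0.1]
-1.5136124903701955 [ 0.50883673 -0.26413601 -1.45335022]
-1.5136124903701955 [ 0.50883673 -0.26413601 -1.45335022]
-1.5136124903701955 [ 0.50883673 -0.26413601 -1.45335022]
-1.5136124903701955 [ 0.50883673 -0.26413601 -1.45335022]
```

View pics/z13.png

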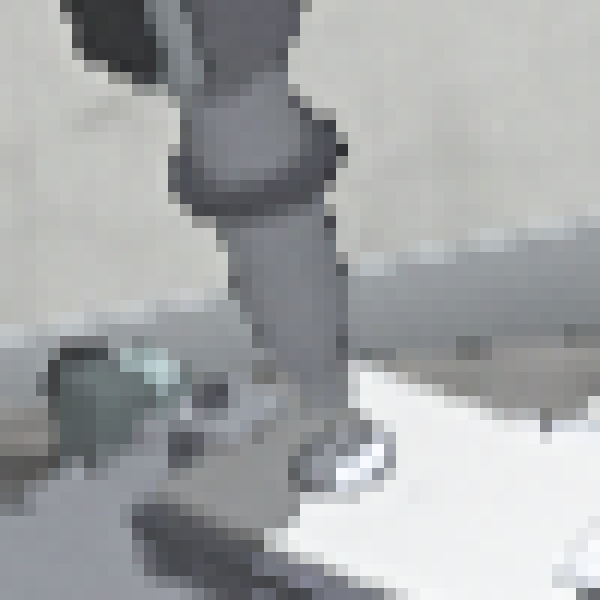

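```bash
python3 -m pendant '[0.004,0,0,0,0,0, 0.008,0,0,0,0,0, 0.008,0,0,0,0,0]'
for i in 1; do :; done
python3 -m pendant '[0.002,0,0,0,0,0, 0.002,0,0,0,0,0]'
python3 -m pendant '[0.002,0,0,0,0,0, 0.002,0,0,0,0,0]'
python3 -m pendant '[0.002,0,0,0,0,0, 0.002,0,0,0,0,0]'
```

```text
clock: 11.32
position: [429.7, 36.1, 305.7]
ee_rot: [90.8, 70.1, 13.8]
wrist_force: [0.7, 0.2, -1.7]
grip_width: 0.278
clock: 11.58
position: [430.1, 36.2, 304.9]
ee_rot: [90.8, 70.1, 13.8]
wrist_force: [0.1, 0.4, -1.8]
grip_width: 0.274
clock: 11.82
position: [430.4, 36.3, 303.9]
ee_rot: [90.8, 70.1, 13.8]
wrist_force: [-0.2, -0.4, -1.4]
grip_width: 0.275
clock: 12.08
position: [430.8, 36.4, 302.9]
ee_rot: [90.8, 70.1, 13.8]
wrist_force: [0.3, -0.4, -2.1]
grip_width: 0.273
```

```bash
python3 - <<'E'
from h import *
now();plan(S+n*(103.2),13,-n)
f=[]
for i in range(4):
    capture('top');f.append(state()["wrist_force"]@n)
print(np.round(f,2))
E
```

```text
t 12.07 grasp [481.9  48.9 157.5] x [ 0.331  0.081 -0.94 ] jaw 12.9 F [ 0.3 -0.4 -2.1] w 0.273 q [  0. -29. 123.   5.  66. -14.]
row [-0.0018, -0.0002, 0.0, -0.0001, -0.0002, 0.0003] mm [-0.9 -0.1  0. ] deg [-0.  -0.1  0.1]
[-1.91 -1.83 -2.28 -0.9 ]
```

```bash
for s in 1; do python3 -m pendant '[0.002,0,0,0,0,0, 0.002,0,0,0,0,0]'; done
python3 -m pendant '[0.002,0,0,0,0,0, 0.002,0,0,0,0,0]'
python3 - <<'E'
from h import *
f=[]
for i in range(5):
    capture('top');f.append(state()["wrist_force"]@n)
now();print(np.round(f,2))
im=capture('scene');cv2.imwrite('pics/z14.png',cv2.resize(im[150:200,270:320,::-1],None,fx=12,fy=12,interpolation=cv2.INTER_NEAREST))
E
```

```text
clock: 12.52
position: [431.1, 36.5, 302.0]
ee_rot: [90.8, 70.1, 13.8]
wrist_force: [0.1, 0.7, -2.5]
grip_width: 0.274
clock: 12.78
position: [431.4, 36.5, 301.0]
ee_rot: [90.8, 70.1, 13.8]
wrist_force: [-0.8, 0.1, -1.9]
grip_width: 0.275
t 13.03 grasp [482.6  49.1 155.7] x [ 0.331  0.081 -0.94 ] jaw 12.9 F [-1.  -0.7 -1.8] w 0.276 q [  0. -28. 123.   5.  66. -14.]
[-2.78 -1.71 -1.52 -1.78 -1.3 ]
```

View pics/z14.png

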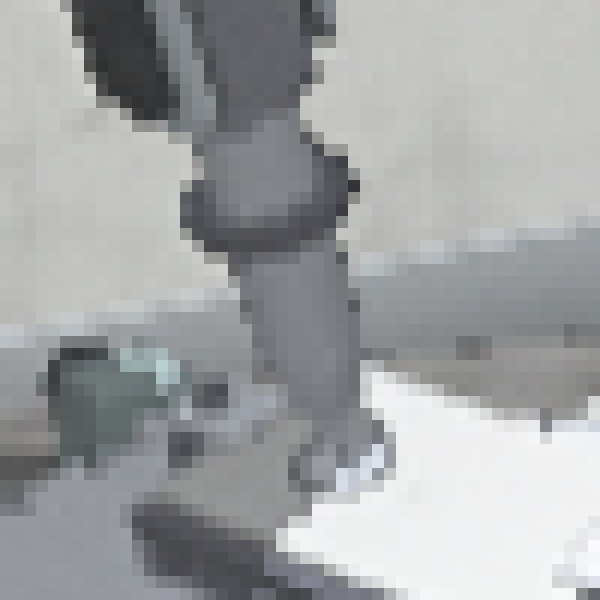

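```bash
python3 -m pendant '[0.002,0,0,0,0,0, 0.002,0,0,0,0,0]'
python3 -m pendant '[0.002,0,0,0,0,0, 0.002,0,0,0,0,0]'
python3 - <<'E'
from h import *
f=[]
for i in range(5):
    capture('top');f.append(state()["wrist_force"]@n)
now();print(np.round(f,2))
E
```

```text
clock: 13.32
position: [431.8, 36.6, 300.1]
ee_rot: [90.8, 70.1, 13.8]
wrist_force: [-0.1, 0.6, -0.8]
grip_width: 0.273
clock: 13.58
position: [432.1, 36.7, 299.1]
ee_rot: [90.8, 70.1, 13.8]
wrist_force: [0.0, 0.3, -2.9]
grip_width: 0.274
t 13.82 grasp [483.3  49.2 153.8] x [ 0.331  0.081 -0.94 ] jaw 12.9 F [-0.9  0.4 -1.5] w 0.27 q [  0. -28. 123.   5.  66. -14.]
[-1.97 -1.89 -1.64 -0.64 -1.13]
```

```bash
python3 -m pendant '[0.002,0,0,0,0,0, 0.002,0,0,0,0,0]'
python3 -m pendant '[0.002,0,0,0,0,0, 0.002,0,0,0,0,0]'
python3 - <<'E'
from h import *
f=[]
for i in range(5):
    capture('top');f.append(state()["wrist_force"]@n)
now();print(np.round(f,2),np.mean(f))
im=capture('scene');cv2.imwrite('pics/z15.png',cv2.resize(im[150:200,270:320,::-1],None,fx=12,fy=12,interpolation=cv2.INTER_NEAREST))
E
```

```text
clock: 14.08
position: [432.4, 36.8, 298.4]
ee_rot: [90.8, 70.1, 13.8]
wrist_force: [-1.7, 0.0, -0.4]
grip_width: 0.273
clock: 14.32
position: [432.8, 36.9, 297.4]
ee_rot: [90.8, 70.1, 13.8]
wrist_force: [-0.6, -0.9, -0.5]
grip_width: 0.276
t 14.57 grasp [483.9  49.4 152. ] x [ 0.331  0.081 -0.94 ] jaw 12.9 F [-0.5 -1.1  0. ] w 0.273 q [  0. -28. 123.   5.  66. -14.]
[0.7  0.06 0.75 0.   0.3 ] 0.36074629350459464
```

View pics/z15.png

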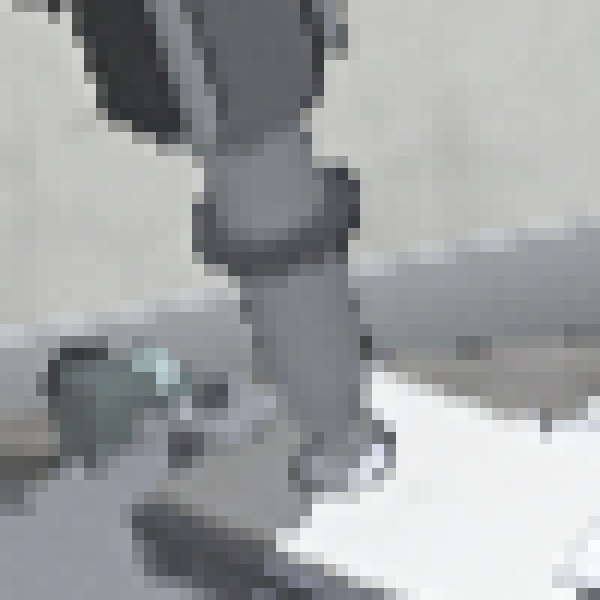

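```bash
python3 - <<'E'
from h import *
s=state();R=Ro.from_euler('xyz',s["ee_rot"],degrees=True).as_matrix();g=s["position"]+R[:,0]*(ctrl.tcp_to_grasp)
tip=g+R[:,0]*(103.2-1)
print(tip,proj("scene",tip)+[-1.8,.8])
b=proj("scene",tip)
ex=np.array([np.cos(_a),np.sin(_a),0]);ex-=n*(ex@n);ex/=np.linalg.norm(ex);ey=np.cross(n,ex)
print("px per mm ex,ey,n",proj("scene",tip+ex)-b,proj("scene",tip+ey)-b,proj("scene",tip+n)-b)
im=capture('scene');cv2.imwrite('pics/z16.png',cv2.resize(im[176:198,285:312,::-1],None,fx=28,fy=24,interpolation=cv2.INTER_CUBIC))
im=capture('top');cv2.imwrite('pics/t16.png',cv2.resize(im[170:250,200:330,::-1],None,fx=6,fy=6,interpolation=cv2.INTER_CUBIC))
# ring ray on plane z variants
q=onz("top",(256.0,209.5),57.5);print("ring top@57.5",q, onz("top",(256.0,209.5),56))
E
```

```text
[517.74605412  57.6955016   55.88235405] [298.04683274 188.64069066]Traceback (most recent call last):
  File "<stdin>", line 6, in <module>
NameError: name '_a' is not defined
```

```bash
python3 - <<'E'
from h import *
from h import _a
s=state();R=Ro.from_euler('xyz',s["ee_rot"],degrees=True).as_matrix();g=s["position"]+R[:,0]*(ctrl.tcp_to_grasp)
tip=g+R[:,0]*(103.2-1)
b=proj("scene",tip)
ex=np.array([np.cos(_a),np.sin(_a),0]);ex-=n*(ex@n);ex/=np.linalg.norm(ex);ey=np.cross(n,ex)
print("px per mm ex,ey,n",proj("scene",tip+ex)-b,proj("scene",tip+ey)-b,proj("scene",tip+n)-b)
im=capture('scene');cv2.imwrite('pics/z16.png',cv2.resize(im[176:198,285:312,::-1],None,fx=24,fy=24,interpolation=cv2.INTER_CUBIC))
im=capture('top');cv2.imwrite('pics/t16.png',cv2.resize(im[170:250,200:330,::-1],None,fx=6,fy=6,interpolation=cv2.INTER_CUBIC))
for z in(61.4,57.5,56):
    q=onz("top",(256.0,209.5),z);print("tip - ring in plane",(tip-q)@ex,(tip-q)@ey,(tip-q)@n)
q=onz("scene",(298.1,187.7),56)
E
```

```text
px per mm ex,ey,n [ 0.2944135  -0.24589108] [-0.30654922 -0.11672412] [-0.10762545 -0.34343929]
tip - ring in plane 0.06199716742590637 1.1501122443036094 -5.89432130178289
tip - ring in plane 0.5661102800297922 0.6895199707320391 -1.9275101568179571
tip - ring in plane 0.7599999387236045 0.5123690962814649 -0.4018135626006696
```

View pics/z16.png

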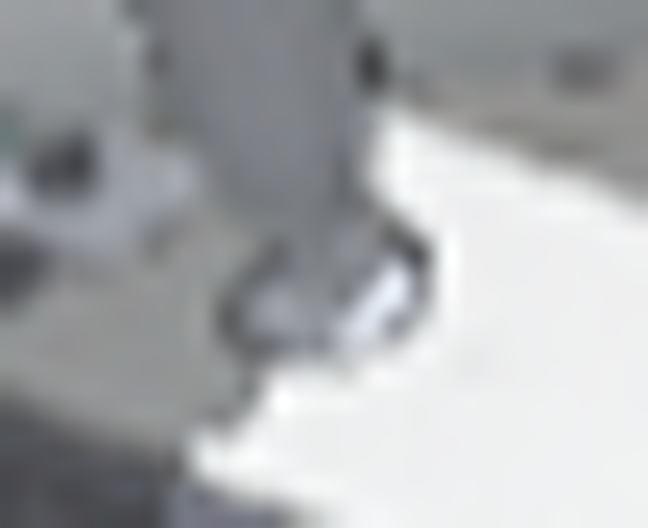

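View pics/t16.png

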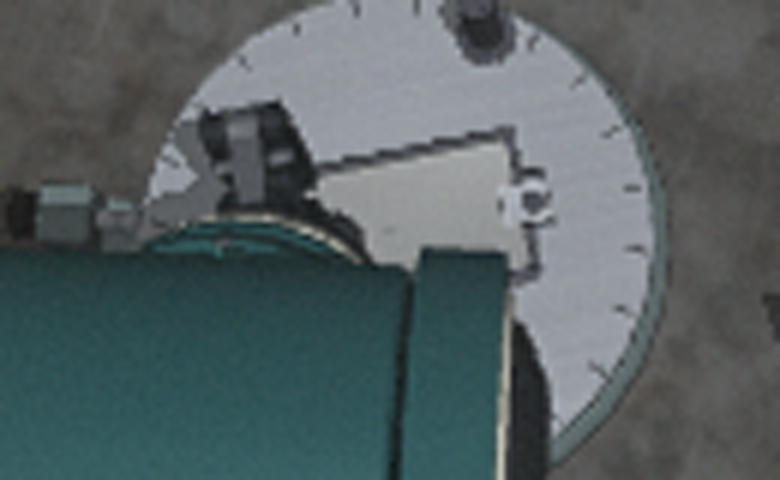

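```bash
python3 -m pendant '[0.002,0,0,0,0,0, 0.004,0,0,0,0,0, 0.005,0,0,0,0,0, 0.005,0,0,0,0,0, 0.005,0,0,0,0,0]'
python3 - <<'E'
from h import *
f=[]
for i in range(10):
    capture('top');f.append(state()["wrist_force"]@n)
now();print(np.round(f,2),np.mean(f))
E
```

```text
clock: 15.35
position: [433.6, 37.0, 295.1]
ee_rot: [90.8, 70.1, 13.8]
wrist_force: [-1.2, -0.5, 1.2]
grip_width: 0.272
t 15.85 grasp [484.8  49.6 149.6] x [ 0.331  0.081 -0.94 ] jaw 12.9 F [-1.1 -0.2  2.3] w 0.276 q [  0. -28. 123.   5.  65. -14.]
[2.72 3.28 3.03 1.79 1.1  2.21 1.79 2.49 2.02 2.56] 2.2985610941608066
```

```bash
python3 -m pendant '[0,0,0,0,0,0, 0,0,0,0,0,0, 0,0,0,0,0,0]'
python3 - <<'E'
from h import *
im=capture('scene');cv2.imwrite('pics/s17.png',cv2.resize(im[130:250,245:405,::-1],None,fx=5,fy=5,interpolation=cv2.INTER_CUBIC))
f=[]
for i in range(6):
    capture('top');f.append(state()["wrist_force"]@n)
print(np.mean(f),state()["qd"].round(2))
E
```

```text
clock: 16.23
position: [433.6, 37.1, 295.0]
ee_rot: [90.8, 70.1, 13.8]
wrist_force: [-1.4, -0.0, 3.5]
grip_width: 0.276
2.297633583833229 [-0.18  0.14 -0.05  0.07  0.05  0.  ]
```

View pics/s17.png

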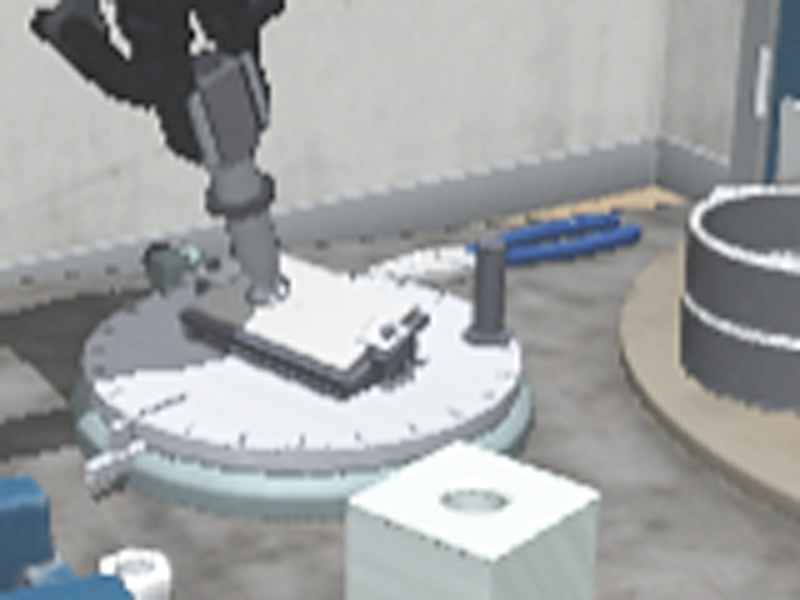

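```bash
python3 -c "
from workcell import order
print(order.close_job())"
```

```text
the job is handed in; nothing more can be done
None
```

I turned the disc into its detent, lifted the probe from its stand and handed the job in at about 17 s with the probe still pressed inside the ring. No verdict was reported.

**Last checks**
- **Disc:** the top view put the index line within about 0.01 rad of the pointer before I took the probe. The last scene picture shows the line in the same place.
- **Grip and stillness:** the grip opening held steady, the joints were still, and the probe is well clear of its stand.
- **Squareness:** the fingers are within about 0.3° of the 20° slope I assumed for the face. In the picture the probe's axis agrees to about 2°.
- **Tip position:** the pictures and arm readings put the tip about 1–2 mm from the ring's centre.
- **Press:** the push on the plate averages about 3.9 N above the free-hanging reading, so the spring tip is about 3.6 mm in. The force rose about 0.8 N per mm while pressing, which fits the spring and shows no slip in the fingers.

**Checks that disagreed**
- Contact came about 5.5 mm deeper than I expected from the 70 mm edge height. The two-camera fix had put the ring only about 3–4 mm lower. I found contact by force in 1 mm steps, so this did not affect the press.
- The first scene readings of the index line during the push lagged by 2–5°. The clear top view settled it.

I never touched the T sample or the hex nut. Neither was checked in the final pictures. They were still in place in the last top view that showed both, taken while the probe was held above the plate.

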